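Find the extraction key left latched down and press it to release it

TASK

The dust extraction is switched off, but one of the four identical workplace keys on its control unit has been left latched down. Feel for it with light taps of the fingertips: a raised key gives and springs back (never push one of those most of the way in), the latched one sits a little lower and firm. Then press the latched key right down with the fingertips and let it come up, so that all four stand raised, without lifting or shoving any of the things round the unit.

Things in the scene. Friction and masses are not known exactly. Their poses are not given: they have to be found in the camera images.
- console: Control unit of the bench dust extraction, fixed to the bench, switched off (lamps dark). Light grey housing 150 (x) x 340 (y) x 50 mm high, turned by up to 0.4 rad; flat top with a dark panel. Origin: centre of the underside, on the work surface; z up; own -x is its front, the key row runs along own y. A 12 mm high dial and a flat rocker switch stand beyond the ends of the row.
- row_mid (a point): Middle of the key row, on the console's panel, 50 mm above the work surface. The console's four keys are centred at y = +78, +26, -26 and -78 mm from here along the console's own y (52 mm apart). Nothing higher than the raised keys stands within 45 mm of the row.
- unit_a: One of four identical key units; they swap places in the row from start to start. Origin: centre of its fixed frame, on the panel, z up; it does not move with the key. Black frame 36 x 36 x 3 mm round a light key cap 28 x 28 mm (key_a_c0). Height of the cap's flat top above the origin: raised 14 mm, latched 11 mm, at its stop 7.2 mm. Exactly one of the four starts latched; the poses do not tell which.
- unit_b: One of four identical key units; they swap places in the row from start to start. Origin: centre of its fixed frame, on the panel, z up; it does not move with the key. Spring (all four): a raised key starts to move at 1.2 N, needs 2.6 N at 4 mm and 3.6 N at its stop, 6.8 mm down. A latched key stands firm up to about 2.2 N and needs 3.6 N to go down the last 3.8 mm.
- unit_c: One of four identical key units; they swap places in the row from start to start. Origin: centre of its fixed frame, on the panel, z up; it does not move with the key. Push-push key (all four): pushed to its stop and let go, a raised key stays latched and a latched key comes all the way up. The switch-over comes in the last 1.2 mm before the stop, so go right to it.
- unit_d: One of four identical key units; they swap places in the row from start to start. Origin: centre of its fixed frame, on the panel, z up; it does not move with the key. A raised key pushed down less than 4.8 mm simply springs back (all four). Moving a key fast adds 0.13 N for each 10 mm/s.
- carver: Loose bystander: wax carving knife, a 140 mm bar 10 mm thick that lies along the row on the back of the console's top, behind the keys. Origin: middle of its length, on its underside. To be left where it is.
- model: Loose bystander: cream plaster jaw model with pink gums and teeth, 56 x 62 x 42 mm, left of the console. Origin: centre of its underside. To be left where it is.
- wax: Loose bystander: two pink wax blocks stuck together, 78 x 40 x 24 mm, right of the console. Origin: centre of the underside. To be left where it is.
- amber: Loose bystander: amber glass bottle, 48 mm across and 95 mm high, behind the console's left corner. Origin: centre of its underside. To be left where it is.
- white: Loose bystander: white plastic bottle, 54 mm across and 110 mm high, behind the console's right corner. Origin: centre of its underside. To be left where it is.
- bowl: Loose bystander: green mixing bowl, 104 mm across and 55 mm high, farther left. Origin: centre of its underside. To be left where it is.
- brush: Loose bystander: brush 150 mm long lying on the mat, farther right. Origin: on its underside. To be left where it is.

How it is judged:
By the outcome, as a careful person would: the job done as asked, in the order asked, and still so for the second after the job is handed in, with the robot touching nothing.
It also fails if it takes over 42 s, if anything falls off the work surface, if the arm or the gripper's body presses on something with over 40 N, if the wrist force passes 120 N, or if a joint passes its speed limit or range.

ROBOT

A 6-joint arm with a two-finger parallel gripper is mounted at the origin on the work surface. World frame = base frame: x ahead of the robot, y to its left, z up, the work surface at z = 0. Lengths are in m, angles in degrees, forces in N, time in s.
With the tool pointing down it reaches from about 0.4 to 0.825 m from the base axis. Payload 7 kg.
Tool frame: the origin (TCP) lies on the front face of the gripper's body, between the roots of the fingers; the fingertips stand 66 mm ahead of it and the grasp point (between the pads) lies 47 mm ahead of it; z points along the fingers, y is the line along which they close (so a half turn about z gives the same grasp; the last joint's range is limited). The gripper opens to 88 mm and grips with 3 to 60 N. Pads are 19 mm wide; open, the fingers measure 130 mm over their backs; the gripper's body (78 mm by 193 mm) begins 47 mm behind the grasp point.
Start: joints at [91.794, 20.546, 0.682, 0, -70.136, -16.507], TCP at [0.171, 0.653, 0.292] pointing down, gripper open.
Joint ranges: [-176.03, 176.03], [-82.01, 121.73], [-58.28, 71.71], [-173.87, 95.51], [-174.79, -0.11], [-173.66, 173.66]. Speed limits (degrees/s): [136.94, 136.94, 172.46, 180, 180, 180].

INTERFACE

Orientations are given as [roll, pitch, yaw] about the fixed x, y, z axes, in that order (R = Rz(yaw) Ry(pitch) Rx(roll)).
In Python, from plant import ctrl gives the robot as it stands.
- The arm moves only by the tool send_rows, never from a script. Its argument "deltas" is a list of rows, each a list of 2 entries, a list of its own where there are three numbers: the shift along the tool's x, y, z each as a share of 800 mm, from -1 to 1, then the turn about the tool's z as a share of 90 degrees, from -1 to 1. A call has exactly 5 rows; each row is the pose to reach, as a shift and turn from the pose commanded when the call began, along the tool's axes at that moment; what a row does not reach only later rows make up. A row lasts 1/12 s, in which the tool goes at most 41.7 mm and 7.16 degrees, less where a joint would pass 70% of its speed; a pose out of reach is approached as far as the arm can. A call with a number of a shift or a turn outside -1 to 1 is refused whole. A call with a gripper value outside its range is refused whole. "gripper" is the opening, from 0 (shut) to 1 (fully open), set as the call begins (left out, the last holds). The fingers move at their own pace and stop on an object; the grip force is fixed at half the most. Time passes only in rows, so rows that repeat a pose let the fingers close, or fill a call up. It gives the time, the measured TCP pose, the force, the opening and the grip force at its end, in the units of the state.
- ctrl.get_obs(): the state, without advancing time (a new reading comes with each control period).
- ctrl.snapshot(name): name is "scene" or "side" or "wrist"; returns a dict with "color" (420x560x3 uint8, red, green, blue), "vertical_fov" (degrees; the focal length in pixels is half the picture's height over the tangent of half this angle, whatever the lens; pixels are square), "cx", "cy" (the principal point, pixels), "rvec" (rotation vector, rad) and "tvec" (3), from world to camera coordinates, as OpenCV has them. Camera axes: x right, y down, z forward; pixel columns grow to the right and rows downward; lengths in m; the calibration is good to about 2 mm. The wrist camera is an equidistant fisheye: a pixel r from the principal point sees the ray r / f radians off the axis. A picture is of the moment at which its call begins. There is no depth.
- ctrl.close_job(): hands the job in; it is judged then, once.
Trained networks look in a picture, given as the dict that the camera call returned (one of the last four; its "shot" number tells which), for a name from the list of things; names that differ only in an ending like _2 or _b are one class to them, and where a whole thing is asked for, a point or a joint stands for the part that bears it (a point fixed in the world has none). Each returns a list of dicts, best first, with "conf" (0 to 1); they miss things now and then, are a little off and sometimes report something else, mostly with a low value. They report only what shows in the picture. A call takes as long as a camera call.
- ctrl.boxes_of(picture, thing): "xy" ([column, row] as shares, 0 to 1, of the picture: columns of its width, rows of its height, amid what is visible of it).
- ctrl.cut_out(picture, thing): "pixels" (420x560 bool, what is visible of it) and "xy" ([column, row] as shares, 0 to 1, of the picture: columns of its width, rows of its height, amid what is visible of it).
The state is a dict: "clock": time; "joint_pos": joint angles; "qvel": joint speeds; "tau": joint torques, N m; "tool_pos": TCP position; "orientation": TCP orientation; "force": force on the tool from outside, world axes, zero at the start; "moment": the same for the moment, N m; "opening": finger opening in m; "gripper_force": force on a finger pad.
Only numpy, scipy, OpenCV 4.12 (cv2) and the standard library are available. Lean on these libraries where they do the work, as an engineer would, in place of code of your own. Each camera call takes 0.05 s, during which the arm holds its last target. There are 200 camera calls.

## Working session

There is one attempt and no reset: what is moved stays moved. The work goes in short steps, Python scripts to look and compute and a tool call to move; the robot and the scene stay as the last step left them, time stands still between calls to the robot, and variables do not carry over. Pictures are saved under pics/ and viewed, at most 10 in all, crops included, and the job is handed in when it is done.

Besides the shell and the picture viewer there is one more tool, called after ">>>" as name([rows], argument=value, ...), one row to a line, values as JSON. send_rows: Moves the arm, as the interface text tells. Shift numbers are shares of 800 mm and turn numbers shares of 90 degrees, none past 1 either way. Its arguments: {"type":"object","properties":{"deltas":{"type":"array","items":{"type":"array"}},"gripper":{"type":"number"}},"required":["deltas"]}

```bash
mkdir -p pics
cat > h.py <<'E'
import numpy as np,cv2
from plant import ctrl
def save(s,n): cv2.imwrite(f'pics/{n}.png',s['color'][:,:,::-1])
def P(s):
    H,W=s['color'].shape[:2]; f=H/2/np.tan(np.radians(s['vertical_fov'])/2)
    R=cv2.Rodrigues(np.array(s['rvec'],float))[0]; t=np.array(s['tvec'],float).ravel()
    return f,R,t
def ray(s,px,fish=False):
    f,R,t=P(s); d=np.array([px[0]-s['cx'],px[1]-s['cy']])/f
    if fish:
        r=np.linalg.norm(d); v=np.array([*(d/r*np.sin(r) if r>0 else d),np.cos(r)])
    else: v=np.array([*d,1.])
    return -R.T@t, R.T@v/np.linalg.norm(v)
def atz(s,px,z,fish=False):
    c,d=ray(s,px,fish); return c+d*(z-c[2])/d[2]
def tri(rs):
    A=sum(np.eye(3)-np.outer(d,d) for c,d in rs); b=sum((np.eye(3)-np.outer(d,d))@c for c,d in rs)
    return np.linalg.solve(A,b)
E
cat > a.py <<'E'
from h import *
o=ctrl.get_obs(); print(o['clock'],o['tool_pos'],o['orientation'],o['force'])
S={n:ctrl.snapshot(n) for n in('scene','side','wrist')}
for n,s in S.items():
    save(s,'s_'+n)
    for th in('unit_a','console'):
        for d in ctrl.boxes_of(s,th)[:6]:
            p=[d['xy'][0]*560,d['xy'][1]*420]
            print(n,th,round(d['conf'],2),np.round(p,1),np.round(atz(s,p,.064,n=='wrist'),3))
a=[S[n]['color'] for n in S]
cv2.imwrite('pics/all.png',cv2.resize(np.hstack(a[:2]),(800,300))[:,:,::-1])
E
python3 a.py
```

```text
0.0 [0.17135427 0.65249427 0.29122994] [ 1.79906573e+02 -8.15448138e-03 -1.47172699e+01] [ 0.52162683 -0.03420265  0.28594447]
scene unit_a 0.7 [266.9 187.7] [0.495 0.052 0.064]
scene unit_a 0.51 [254.7 197.3] [0.498 0.003 0.064]
scene unit_a 0.48 [298.  167.5] [0.5   0.172 0.064]
scene console 0.82 [280.2 196.6] [0.546 0.052 0.064]
side unit_a 0.48 [307.1 203.2] [0.476 0.028 0.064]
side unit_a 0.4 [306.  215.7] [0.478 0.082 0.064]
side console 0.79 [293.8 236.7] [0.512 0.167 0.064]
```

View pics/s_scene.png

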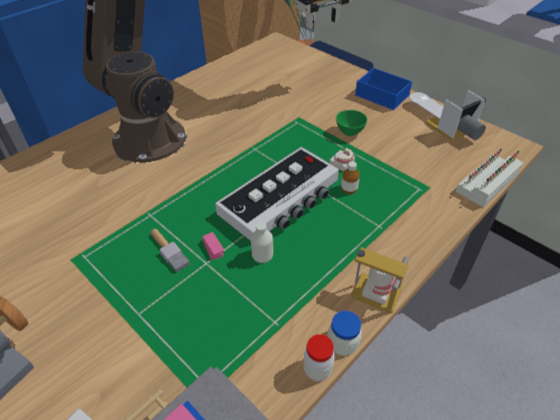

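View pics/s_side.png

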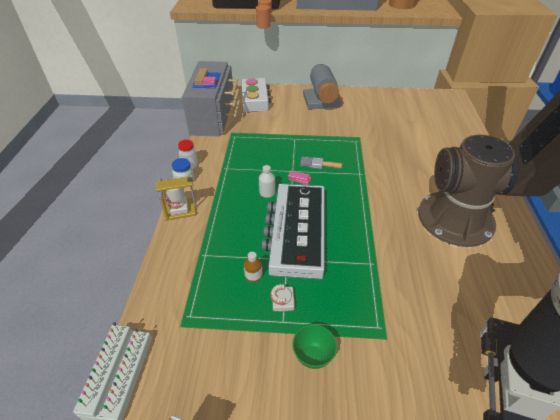

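The scene view shows the four caps at about (256,196), (269,187), (282,178) and (295,169). In the side view they are at (304,203), (304,215), (303,228) and (302,241). The bystanders are where the text says. Next I triangulate the caps.

```bash
cat > b.py <<'E'
from h import *
S={n:ctrl.snapshot(n) for n in('scene','side')}
def ref(s,p):
    g=s['color'].astype(int).min(2); x,y=p; w=g[y-7:y+8,x-7:x+8]; m=(w>150)
    ys,xs=np.nonzero(m); return [xs.mean()+x-7,ys.mean()+y-7],m.sum()
A=[(256,196),(269,187),(282,178),(295,169)];B=[(304,203),(304,215),(303,228),(302,241)]
K=[]
for a,b in zip(A,B):
    (pa,na),(pb,nb)=ref(S['scene'],a),ref(S['side'],b)
    K.append(tri([ray(S['scene'],pa),ray(S['side'],pb)])); print(np.round(pa,1),na,np.round(pb,1),nb,np.round(K[-1],4))
K=np.array(K); print(K.mean(0)); d=K[3]-K[0]; print(np.degrees(np.arctan2(-d[0],d[1])),np.linalg.norm(d))
E
python3 b.py
```

```text
[255.2 193.5] 78 [303.6 202.9] 79 [0.4852 0.0189 0.0571]
[269.1 184.1] 73 [303.1 214. ] 79 [0.4866 0.0699 0.0589]
[282.4 176.2] 71 [302.1 227.1] 78 [0.4882 0.1209 0.0561]
[295.1 166.7] 67 [301.9 240.4] 87 [0.4878 0.1737 0.0578]
[0.48693848 0.09586057 0.05745677]
-0.9930186994152094 0.1547833370750034
```

>>> send_rows([
  [[0.035,0.036,0.004],0],
  [[0.07,0.072,0.008],0],
  [[0.105,0.108,0.012],0],
  [[0.14,0.144,0.016],0],
  [[0.175,0.179,0.02],0],
], gripper=0)

```text
clock: 0.97
tool_pos: [0.271, 0.477, 0.2761]
orientation: [-180.0, -0.0, -14.7]
force: [0.6, 0.2, 0.1]
opening: 0.0596
gripper_force: 0.0
```

>>> send_rows([
  [[0.035,0.036,0.004],0],
  [[0.07,0.072,0.008],0],
  [[0.105,0.108,0.012],0],
  [[0.14,0.144,0.016],0],
  [[0.175,0.179,0.02],0],
])

```text
clock: 1.38
tool_pos: [0.37, 0.3029, 0.2605]
orientation: [-179.9, -0.0, -14.7]
force: [1.4, 0.4, -0.4]
opening: 0.0264
gripper_force: 0.0
```

>>> send_rows([
  [[0.035,0.036,0.004],-0.03],
  [[0.07,0.072,0.008],-0.06],
  [[0.105,0.108,0.012],-0.09],
  [[0.14,0.144,0.016],-0.12],
  [[0.175,0.179,0.02],-0.152],
])

```text
clock: 1.8
tool_pos: [0.4691, 0.1288, 0.2446]
orientation: [-180.0, -0.1, -0.9]
force: [1.3, 1.0, 0.7]
opening: 0.0006
gripper_force: 0.0
```

```bash
cat > c.py <<'E'
from h import *
s=ctrl.snapshot('wrist'); save(s,'w1'); o=ctrl.get_obs(); print(o['tool_pos'],o['orientation'],o['force'])
for d in ctrl.boxes_of(s,'unit_a'):
    p=[d['xy'][0]*560,d['xy'][1]*420]
    print(round(d['conf'],2),np.round(p,1),np.round(atz(s,p,.064,True),4))
f,R,t=P(s)
for k in [[.4852,.0189,.06],[.4866,.0699,.06],[.488,.121,.06],[.488,.1737,.06]]:
    v=R@np.array(k)+t; th=np.arccos(v[2]/np.linalg.norm(v)); print('pred',np.round(v[:2]/np.linalg.norm(v[:2])*th*f+[s['cx'],s['cy']],1))
E
python3 c.py
```

```text
[0.47094254 0.12419133 0.24362587] [ 1.79915899e+02  1.95582750e-02 -7.40358008e-01] [ 3.67154615 -2.40750777  0.80241653]
0.83 [399.9 182.2] [0.4894 0.0237 0.064 ]
0.77 [292.3 175.4] [0.4958 0.1202 0.064 ]
0.71 [231.5 181.9] [0.4911 0.1726 0.064 ]
pred [403.  185.8]
pred [349.2 184.3]
pred [291.4 183.2]
pred [231.2 184.3]
```

View pics/w1.png

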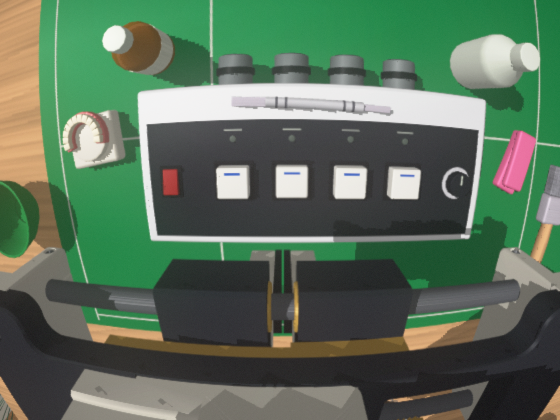

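The wrist view shows the four caps at about (233,182), (292,181), (350,182) and (404,183), within 2 px of the prediction. I can't tell from the picture which one is lower, so I'll go over K2 (0.490, 0.120) and feel for it.

>>> send_rows([
  [[0.008,0.0015,0.03],0],
  [[0.016,0.003,0.06],0],
  [[0.024,0.005,0.09],0],
  [[0.024,0.005,0.12],0],
  [[0.024,0.005,0.128],0],
])

```text
clock: 2.32
tool_pos: [0.4862, 0.1255, 0.1386]
orientation: [179.9, 0.2, -1.1]
force: [-2.0, -1.2, -0.7]
opening: 0.0005
gripper_force: 0.0
```

>>> send_rows([
  [[0,0,0],0],
  [[0,0,0],0],
  [[0,0,0],0],
  [[0,0,0],0],
  [[0,0,0],0],
])

```text
clock: 2.73
tool_pos: [0.4881, 0.1268, 0.143]
orientation: [-179.9, -0.1, -1.0]
force: [-0.2, 0.3, -0.3]
opening: 0.0007
gripper_force: 0.0
```

```bash
cat > f.py <<'E'
from h import *
for i in range(4):
    s=ctrl.snapshot('side'); o=ctrl.get_obs(); print(round(o['clock'],2),np.round(o['tool_pos'],4),np.round(o['orientation'],2),np.round(o['force'],2),np.round(o['moment'],2))
E
python3 f.py
```

```text
2.78 [0.488  0.1267 0.1428] [-1.7993e+02 -9.0000e-02 -1.0200e+00] [-0.76 -0.24  0.32] [-0.07  0.07 -0.01]
2.83 [0.4879 0.1266 0.1426] [-1.7994e+02 -8.0000e-02 -1.0200e+00] [-0.03  0.11 -0.04] [-0.01  0.01 -0.02]
2.88 [0.4878 0.1265 0.1424] [-1.7996e+02 -6.0000e-02 -1.0300e+00] [-0.8  -0.61  0.66] [-0.03  0.01 -0.01]
2.93 [0.4878 0.1264 0.1423] [-1.7997e+02 -4.0000e-02 -1.0300e+00] [-0.05 -0.29  0.35] [-0.02 -0.01 -0.01]
```

>>> send_rows([
  [[0.001,0.004,0.003],0],
  [[0.0025,0.008,0.006],0],
  [[0.0025,0.008,0.009],0],
  [[0.0025,0.008,0.011],0],
  [[0.0025,0.008,0.0125],0],
])

```text
clock: 3.35
tool_pos: [0.4895, 0.1196, 0.1313]
orientation: [180.0, 0.0, -1.1]
force: [0.4, -0.5, 0.6]
opening: 0.0002
gripper_force: 0.0
```

>>> send_rows([
  [[0,0,0.0015],0],
  [[0,0,0.003],0],
  [[0,0,0.0042],0],
  [[0,0,0.005],0],
  [[0,0,0.005],0],
])

```text
clock: 3.77
tool_pos: [0.4895, 0.1199, 0.1276]
orientation: [180.0, 0.0, -1.0]
force: [-0.1, -0.5, 0.1]
opening: 0.0005
gripper_force: 0.0
```

```bash
python3 f.py
```

```text
3.82 [0.4896 0.1199 0.1277] [180.     0.    -1.03] [-0.64 -0.62  0.22] [-0.03 -0.02 -0.  ]
3.87 [0.4896 0.1199 0.1278] [-180.     -0.     -1.03] [-0.33 -0.34  0.01] [-0.02  0.02  0.03]
3.92 [0.4896 0.1199 0.1278] [-1.80e+02 -1.00e-02 -1.03e+00] [ 0.41 -0.21  0.63] [ 0.    0.   -0.03]
3.97 [0.4896 0.1199 0.1278] [-1.80e+02 -1.00e-02 -1.03e+00] [ 0.09 -0.58 -0.26] [ 0.01 -0.01  0.  ]
```

>>> send_rows([
  [[0,0,-0.006],0],
  [[0,0.015,-0.01],0],
  [[0,0.035,-0.01],0],
  [[0,0.055,-0.01],0],
  [[0,0.0638,-0.01],0],
])

```text
clock: 4.38
tool_pos: [0.4883, 0.0672, 0.1362]
orientation: [-180.0, 0.0, -1.1]
force: [-0.4, 1.1, 0.1]
opening: 0.0006
gripper_force: 0.0
```

>>> send_rows([
  [[0,0,0],0],
  [[0,0,0.003],0],
  [[0,0,0.006],0],
  [[0,0,0.0085],0],
  [[0,0,0.01],0],
])

```text
clock: 4.8
tool_pos: [0.4889, 0.0693, 0.1276]
orientation: [180.0, -0.0, -1.0]
force: [-0.0, 0.1, 2.1]
opening: 0.0004
gripper_force: 1.1
```

```bash
python3 f.py
```

```text
4.85 [0.4888 0.0693 0.1274] [179.99  -0.    -0.98] [ 0.33 -0.19  1.65] [-0.22 -0.24 -0.02]
4.9 [0.4889 0.0693 0.1276] [ 1.7999e+02 -1.0000e-02 -9.9000e-01] [0.82 0.08 2.11] [-0.12 -0.19 -0.03]
4.95 [0.4889 0.0693 0.1277] [ 1.8e+02 -1.0e-02 -1.0e+00] [1.08 0.75 2.17] [-0.02 -0.18  0.04]
5.0 [0.4889 0.0693 0.1278] [-1.7999e+02 -2.0000e-02 -1.0000e+00] [ 0.27 -0.1   2.36] [ 0.05 -0.14  0.04]
```

>>> send_rows([
  [[0,0,-0.006],0],
  [[0,0.015,-0.01],0],
  [[0,0.035,-0.01],0],
  [[0,0.055,-0.01],0],
  [[0,0.0638,-0.01],0],
])

```text
clock: 5.42
tool_pos: [0.4871, 0.0162, 0.136]
orientation: [180.0, 0.0, -1.1]
force: [-0.4, 0.5, -0.3]
opening: 0.0004
gripper_force: 0.0
```

>>> send_rows([
  [[0,0,0],0],
  [[0,0,0.003],0],
  [[0,0,0.006],0],
  [[0,0,0.0085],0],
  [[0,0,0.01],0],
])

```text
clock: 5.83
tool_pos: [0.4878, 0.0181, 0.1275]
orientation: [180.0, 0.0, -1.0]
force: [0.1, -1.8, 2.7]
opening: 0.0004
gripper_force: 1.1
```

```bash
python3 f.py
```

```text
5.88 [0.4879 0.0181 0.1274] [ 1.7998e+02  1.0000e-02 -9.9000e-01] [-0.47 -0.84  1.11] [-0.33 -0.11 -0.02]
5.93 [0.4878 0.0181 0.1276] [ 1.7998e+02  1.0000e-02 -9.9000e-01] [ 0.35 -0.68  1.69] [-0.29 -0.06 -0.06]
5.98 [0.4879 0.0181 0.1277] [179.99   0.    -1.  ] [ 0.53 -0.53  2.33] [-0.15 -0.07  0.03]
6.03 [0.4878 0.0181 0.1278] [180.  -0.  -1.] [-0.72  0.88  1.43] [-0.06 -0.01 -0.  ]
```

>>> send_rows([
  [[0,0,-0.008],0],
  [[0,-0.03,-0.015],0],
  [[0,-0.075,-0.015],0],
  [[0,-0.12,-0.015],0],
  [[0,-0.165,-0.015],0],
])

```text
clock: 6.45
tool_pos: [0.4899, 0.1511, 0.1405]
orientation: [-180.0, -0.0, -1.1]
force: [0.6, 0.5, -0.7]
opening: 0.0004
gripper_force: 0.0
```

>>> send_rows([
  [[0,-0.022,0],0],
  [[0,-0.027,0],0],
  [[0,-0.027,0],0],
  [[0,-0.027,0.003],0],
  [[0,-0.027,0.005],0],
])

```text
clock: 6.87
tool_pos: [0.4902, 0.1704, 0.1356]
orientation: [180.0, 0.0, -1.1]
force: [-0.1, -1.2, -0.7]
opening: 0.0003
gripper_force: 0.0
```

>>> send_rows([
  [[0,0,0],0],
  [[0,0,0.003],0],
  [[0,0,0.006],0],
  [[0,0,0.0085],0],
  [[0,0,0.01],0],
])

```text
clock: 7.28
tool_pos: [0.4906, 0.1709, 0.1276]
orientation: [180.0, 0.0, -1.1]
force: [-0.2, -1.9, 2.7]
opening: 0.0004
gripper_force: 1.1
```

```bash
python3 f.py
```

```text
7.33 [0.4905 0.171  0.1274] [ 1.7997e+02  2.0000e-02 -1.0500e+00] [ 0.04 -2.58  1.92] [-0.65 -0.17 -0.  ]
7.38 [0.4905 0.1711 0.1276] [ 1.7997e+02  2.0000e-02 -1.0400e+00] [-0.44 -1.07  1.54] [-0.61 -0.01  0.02]
7.43 [0.4905 0.1711 0.1277] [ 1.7997e+02  1.0000e-02 -1.0400e+00] [-0.09 -1.48  2.08] [-0.59  0.04 -0.01]
7.48 [0.4905 0.1712 0.1278] [ 1.7998e+02  1.0000e-02 -1.0400e+00] [ 0.37 -1.45  1.68] [-0.58  0.01  0.03]
```

K2 shows no contact where the other three each give about 2 N, so K2 should be the latched one. I'll tap it a little deeper to check it's firm.

>>> send_rows([
  [[0,0,-0.006],0],
  [[0,0.015,-0.01],0],
  [[0,0.035,-0.01],0],
  [[0,0.055,-0.01],0],
  [[0,0.064,-0.01],0],
])

```text
clock: 7.9
tool_pos: [0.489, 0.1186, 0.136]
orientation: [-180.0, 0.0, -1.1]
force: [-0.1, -0.4, -0.3]
opening: 0.0004
gripper_force: 0.0
```

>>> send_rows([
  [[0,0,0.001],0],
  [[0,0,0.004],0],
  [[0,0,0.007],0],
  [[0,0,0.01],0],
  [[0,0,0.0118],0],
])

```text
clock: 8.32
tool_pos: [0.4897, 0.1207, 0.126]
orientation: [180.0, 0.0, -1.0]
force: [-0.1, 0.0, 2.7]
opening: 0.0002
gripper_force: 1.4
```

```bash
python3 f.py
```

```text
8.37 [0.4897 0.1207 0.1259] [ 1.7999e+02  1.0000e-02 -9.9000e-01] [0.27 0.68 2.61] [0.13 0.14 0.01]
8.42 [0.4897 0.1207 0.1261] [ 1.7999e+02  1.0000e-02 -1.0000e+00] [-0.64  0.2   2.96] [0.3  0.26 0.  ]
8.47 [0.4897 0.1207 0.1263] [-180.   -0.   -1.] [-0.76  1.83  3.24] [0.4  0.33 0.04]
8.52 [0.4897 0.1207 0.1264] [-1.7999e+02 -1.0000e-02 -1.0100e+00] [-1.22  0.93  2.84] [0.54 0.36 0.05]
```

K2 touches 3 mm lower than the others and is firm. Pressing it to the stop.

>>> send_rows([
  [[0,0,0.0015],0],
  [[0,0,0.003],0],
  [[0,0,0.0042],0],
  [[0,0,0.005],0],
  [[0,0,0.0055],0],
])

```text
clock: 8.93
tool_pos: [0.4898, 0.1206, 0.1228]
orientation: [-180.0, -0.0, -1.0]
force: [-7.1, 3.1, 18.0]
opening: 0.0008
gripper_force: 9.1
```

```bash
python3 f.py
```

```text
8.98 [0.4898 0.1205 0.1229] [-1.7997e+02 -4.0000e-02 -1.0000e+00] [-5.6   2.5  15.18] [1.13 2.29 0.04]
9.03 [0.4898 0.1206 0.1229] [-1.7997e+02 -5.0000e-02 -1.0000e+00] [-5.11  3.26 13.02] [1.07 2.17 0.04]
9.08 [0.4898 0.1205 0.1229] [-1.7997e+02 -5.0000e-02 -1.0100e+00] [-5.35  3.22 14.5 ] [ 1.04  2.14 -0.03]
9.13 [0.4898 0.1205 0.1229] [-1.7997e+02 -5.0000e-02 -1.0100e+00] [-5.2   2.51 14.06] [ 1.08  2.21 -0.01]
```

It's at the stop: 14 N and a tip height of 56.9 mm. I'll release it and tap again lightly to check.

>>> send_rows([
  [[0,0,-0.004],0],
  [[0,0,-0.008],0],
  [[0,0,-0.012],0],
  [[0,0,-0.0155],0],
  [[0,0,-0.0175],0],
])

```text
clock: 9.55
tool_pos: [0.4895, 0.1199, 0.136]
orientation: [180.0, 0.0, -1.0]
force: [-0.4, -0.6, 0.1]
opening: 0.0005
gripper_force: 0.0
```

```bash
python3 f.py
```

```text
9.6 [0.4896 0.12   0.1362] [ 1.80e+02 -1.00e-02 -1.04e+00] [0.36 0.38 0.19] [-0.   -0.05  0.01]
9.65 [0.4896 0.1201 0.136 ] [180.    -0.    -1.04] [0.2  0.64 0.22] [-0.07  0.06 -0.  ]
9.7 [0.4896 0.1201 0.1359] [180.     0.    -1.04] [ 0.23 -0.36  0.45] [-0.04 -0.   -0.02]
9.75 [0.4895 0.1201 0.1358] [ 1.7999e+02  2.0000e-02 -1.0400e+00] [-0.53  0.32  0.28] [-0.   -0.02 -0.06]
```

>>> send_rows([
  [[0,0,0.001],0],
  [[0,0,0.004],0],
  [[0,0,0.007],0],
  [[0,0,0.0095],0],
  [[0,0,0.0105],0],
])

```text
clock: 10.17
tool_pos: [0.4895, 0.1202, 0.1272]
orientation: [180.0, 0.0, -1.0]
force: [-0.2, 0.5, 2.4]
opening: 0.0001
gripper_force: 1.1
```

```bash
python3 f.py
```

```text
10.22 [0.4895 0.1202 0.1272] [ 1.7998e+02  2.0000e-02 -1.0300e+00] [-0.83  0.44  2.59] [ 0.02  0.12 -0.01]
10.27 [0.4896 0.1202 0.1274] [ 1.7999e+02  1.0000e-02 -1.0300e+00] [-0.06  0.2   2.32] [0.05 0.16 0.02]
10.32 [0.4895 0.1202 0.1274] [ 1.7999e+02  1.0000e-02 -1.0300e+00] [-0.74  1.23  2.1 ] [-0.    0.29 -0.01]
10.37 [0.4896 0.1202 0.1276] [ 1.7999e+02  1.0000e-02 -1.0300e+00] [-0.04  0.21  0.49] [-0.06  0.28 -0.01]
```

K2 now gives about 2 N at the same height as the other three, so it has come up. Retreating.

>>> send_rows([
  [[0,0,-0.01],0],
  [[0,0,-0.03],0],
  [[0,0,-0.06],0],
  [[0,0,-0.09],0],
  [[0,0,-0.11],0],
])

```text
clock: 10.78
tool_pos: [0.4901, 0.1204, 0.2183]
orientation: [-179.9, -0.1, -1.0]
force: [0.6, 0.5, 0.0]
opening: 0.0009
gripper_force: 0.0
```

>>> send_rows([
  [[0,0,0],0],
  [[0,0,0],0],
  [[0,0,0],0],
  [[0,0,0],0],
  [[0,0,0],0],
])

```text
clock: 11.2
tool_pos: [0.4892, 0.12, 0.2148]
orientation: [179.9, 0.1, -1.0]
force: [0.5, 0.8, 0.5]
opening: 0.0002
gripper_force: 0.0
```

```bash
python3 -c "
from h import *
s=ctrl.snapshot('wrist');save(s,'w2')"
```

```text
(no output)
```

View pics/w2.png

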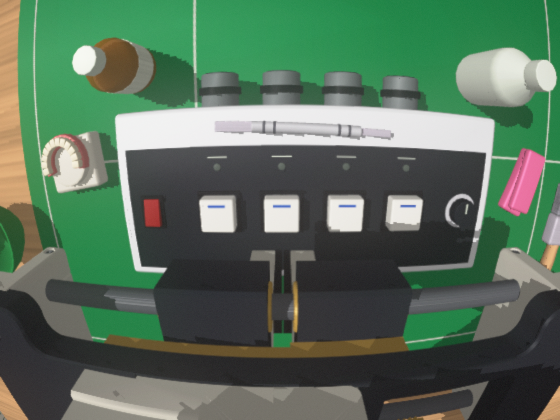

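The four caps at (218,213), (282,213), (345,213) and (404,212) look alike. The carver at (305,128) and the other things are undisturbed. Handing in.

```bash
python3 -c "
from plant import ctrl
print(ctrl.close_job())"
```

```text
the job is handed in; nothing more can be done
None
```

The latched key was the second from the left as seen by the robot; I pressed it to its stop and let it up, a light tap confirmed it now stands raised like the other three, nothing around the unit was disturbed, and the job is handed in at about 11 s.

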